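# Turn a sediment slab face up on the drying rack

## Robot

A 7-joint arm with a two-finger parallel gripper is mounted at the origin on the work surface. World frame = base frame: x ahead of the robot, y to its left, z up, the work surface at z = 0. Lengths are in mm, angles in rad, forces in N, time in s.
With the tool pointing down it reaches from about 400 to 925 mm from the base axis. Payload 4.1 kg.
Tool frame: the origin (TCP) lies midway between the tips of the shut fingers; the grasp point (between the pads) lies ctrl.pinch_z behind it (ctrl.pinch_z is the distance from the TCP to the grasp point, in mm); z points along the fingers, y is the line along which they close (so a half turn about z gives the same grasp; the last joint's range is limited). The gripper opens to 85 mm and grips with 20 to 120 N. Pads are 22 mm wide; open, the fingers measure 114 mm over their backs; the gripper's body (76 mm by 85 mm) begins 54 mm behind the grasp point. The pads swing forward as they close: fully open they stand 13 mm farther back than shut.
Start: joints at [-1.377, 0.398, 0.045, 1.537, -0.019, 1.207, -0.051], TCP at [187.59, 622.377, 231.347] pointing down, gripper open.
Joint ranges: [-2.82, 2.82], [-0.49, 2.23], [-1.37, 1.46], [0, 2.46], [-1.36, 4.5], [0.23, 2], [-2.94, 2.94]. Speed limits (rad/s): [2.57, 2.57, 3.14, 3.14, 3.14, 3.14, 3.14].

## Interface

Orientations are given as [roll, pitch, yaw] about the fixed x, y, z axes, in that order (R = Rz(yaw) Ry(pitch) Rx(roll)).
In Python, from bench import ctrl, imaging gives the robot as it stands.
- The arm moves only by the tool step_arm, never from a script. Its argument "commands" is a list that holds one entry, the list of rows, each a list of 7 numbers: the turn, a rotation vector about the tool's x, y, z in units of 8 degrees (1.0 is 8 degrees), then the shift along the tool's x, y, z in units of 40 mm (1.0 is 40 mm), then the closure, from 0 (fully open) to 1 (shut). In form: [[[ax, ay, az, dx, dy, dz, gripper], ...]]. A call has exactly 5 rows; each row shifts and turns the commanded pose from where the row before left it, along the tool's axes as they then stand; what a row does not reach is not made up. A row lasts 1/10 s, in which the tool goes at most 50 mm and 8.59 degrees, less where a joint would pass 70% of its speed; a pose out of reach is approached as far as the arm can. A call is refused whole if a number of a shift passes 1 or a number of a turn 1, either way. A call with a gripper value outside its range is refused whole. The fingers move at their own pace and stop on an object; "squeeze" is the grip in N (left out, the last holds). Time passes only in rows, so rows that do not move let the fingers close, or fill a call up. It gives the time, the measured TCP pose, the force, the opening and the grip force at its end, in the units of the state.
- ctrl.state(): the state, without advancing time (a new reading comes with each control period).
- imaging.snapshot(name): name is "scene" or "side" or "wrist"; returns the picture (420x560x3 uint8, blue, green, red); there is no depth.
- imaging.calibration(name): a dict with "fx", "fy", "cx", "cy" (pixels), "R" (3x3) and "t" (3): a world point X has camera coordinates R X + t. Camera axes: x right, y down, z forward; pixel columns grow to the right and rows downward; lengths in mm; the calibration is good to about 2 mm. A picture is of the moment at which its call begins: read the wrist's pose just before it. calibration takes no time and is no camera call; for the wrist camera it gives the pose at the moment of the call.
- ctrl.close_job(): hands the job in; it is judged then, once.
The state is a dict: "time_s": time; "q": joint angles; "dq": joint speeds; "joint_torque": joint torques, N m; "position": TCP position; "ee_rot": TCP orientation; "force": force on the tool from outside, world axes, zero at the start; "wrist_torque": the same for the moment, N m; "opening": finger opening in mm; "gripper_force": force on a finger pad.
Only numpy, scipy, OpenCV 4.12 (cv2) and the standard library are available. Lean on these libraries where they do the work, as an engineer would, in place of code of your own. Each camera call takes 0.05 s, during which the arm holds its last target. There are 200 camera calls.

## Task

The back of the sediment slab that lies face down on the bench has dried. Turn it over and lay it, sediment face up, in the empty middle place of the wire drying rack, in line and square with its two neighbours. Its edges chip easily, so set it down gently, without dropping it, letting it topple over or pressing it hard onto the wires, and leave everything else where it is.

Things in the scene. Friction and masses are not known exactly. Their poses are not given: they have to be found in the camera images.
- slab: Slab to turn over, alone on the bench left or right of the rack: brown sediment set hard in a shallow aluminium tin, 60 mm (x) x 48 (y) x 18 thick (z), 85 to 135 g. Lies sediment face down, bare aluminium back up. Origin: its centre, 9 mm above the bench; z points out of the sediment face (down at first). Long axis x within 0.35 rad of world x. Can stand alone on a 60 x 18 mm side.
- slab_face (a point): Centre of the slab's sediment face, 9 mm from the slab's centre along its z axis.
- rack: Chromed wire drying rack (an oven shelf on wire feet), fixed; 336 mm along its x (the row of slabs, roughly away from the robot), 186 mm along its y. Top wires 4.4 mm thick, 15.6 mm apart, run along its y; things lie on them 30 mm above the bench. Origin: at bench height under its middle, z up.
- rack_middle (a point): The empty middle place of the row: centre of the rack at the top of its wires, 30 mm above the bench. A slab lying there has its long side along the row (the rack's x), like its neighbours; either end may come first.
- slab_near: Neighbour slab, same tin, 60 x 48 x 18 mm, face up on the rack about 105 mm from the middle on the rack's -x side, nearest the robot, long side along the row; origin at its centre, z axis out of the sediment face (up). About 45 mm is left between its end and a slab in the middle place.
- slab_far: Neighbour slab, the same, on the rack's +x side.
- foil_pan: Bystander: crimped aluminium foil pan of gravel, 190 x 130 x 50 mm high; origin at the centre of its underside. It lies on the other side of the rack from the slab.
- tin_a: Bystander: lidded round aluminium moisture tin, 63 mm across, 50 mm high, to the left of the far end of the rack; origin at the centre of its underside.
- tin_b: Bystander: a second moisture tin, same size, beside the first.
- jar: Bystander: glass jar with a white cap, 64 mm across, 85 mm high, to the right of the far end of the rack; origin at the centre of its underside.
- crucible: Bystander: white ceramic mug-shaped crucible, 84 mm across, 75 mm high, farther left than the tins; origin at the centre of its underside.
- brush: Bystander: wooden-handled brush, 190 mm long, lying to the right of the far end of the rack.
Not all that is in view belongs to the job. What is shaped like the slab_far but yellow is not meant.

How it is judged (in metres and radians):
At the end, for the whole second after the job is handed in: The slab rests flat on the rack, sediment face up (within 0.1 rad), its centre within 15 mm of the middle place and its long side within 0.17 rad of the row; it is at rest; the two neighbours lie flat within 15 mm of where they were, the other things within 30 mm (angle between each of slab, slab_near, slab_far's own z axis and vertical below 0.1 rad and z of slab_face in the frame of rack between 0.044 and 0.052 m and horizontal distance between slab and rack_middle below 0.015 m and angle between the x axis of slab and the x axis of rack, either way round below 0.17 rad and linear speed of slab below 0.02 m/s and angular speed of slab below 0.1 rad/s and distance of each of slab_near, slab_far from where it was at the start of the episode below 0.015 m and distance of each of foil_pan, tin_a, tin_b, jar, crucible, brush from where it was at the start of the episode below 0.03 m); the robot touches nothing.
It fails at once if the slab is let fall or topple (turning faster than 12 rad/s) (angular speed of slab above 12 rad/s).
It fails at once if the slab is dropped (falls out of the fingers at more than 0.5 m/s, about 13 mm) (linear speed of slab above 0.5 m/s and contact force between slab and the fingers below 0.05 N).
It fails at once if the slab is pressed or slammed on the rack with more than 40 N (contact force between slab and rack above 40 N).
It fails at once if a neighbouring slab is shifted by more than 15 mm (distance of any of slab_near, slab_far from where it was at the start of the episode above 0.015 m).
It fails at once if a bystander is shifted by more than 30 mm (distance of any of foil_pan, tin_a, tin_b, jar, crucible, brush from where it was at the start of the episode above 0.03 m).
It also fails if it takes over 56 s, if anything falls off the work surface, if the arm or the gripper's body presses on something with over 40 N, if the wrist force passes 120 N, or if a joint passes its speed limit or range.

## Working session

There is one attempt and no reset: what is moved stays moved. The work goes in short steps, Python scripts to look and compute and a tool call to move; the robot and the scene stay as the last step left them, time stands still between calls to the robot, and variables do not carry over. Pictures are saved under pics/ and viewed, at most 10 in all, crops included, and the job is handed in when it is done.

Besides the shell and the picture viewer there is one more tool, called after "Call:" as name(argument=value, ...), one argument or row to a line, values as JSON. step_arm: Moves the arm, as the interface text tells. Its arguments: {"type":"object","properties":{"commands":{"type":"array","items":{"type":"array","items":{"type":"array","items":{"type":"number"}}}},"squeeze":{"type":"number"}},"required":["commands"]}

```bash
mkdir -p pics; python3 - <<'E'
from bench import ctrl, imaging
import cv2
for n in ("scene","side"):
    cv2.imwrite(f"pics/{n}0.png",imaging.snapshot(n))
    c=imaging.calibration(n); print(n,c)
print(ctrl.state(), ctrl.pinch_z)
E
```

```text
scene {'fx': 499.6818416576124, 'fy': 499.6818416576124, 'cx': 277.07034642925277, 'cy': 222.68574206652795, 'R': array([[-0.81687478,  0.57676768,  0.00739157],
       [ 0.42536233,  0.61099594, -0.66764574],
       [-0.38959271, -0.54223887, -0.74444243]]), 't': array([ 518.70083844, -249.24639656, 1726.88342544])}
side {'fx': 407.6135469309959, 'fy': 407.6135469309959, 'cx': 279.27512939078554, 'cy': 209.8416592373406, 'R': array([[ 0.91277763, -0.40844092, -0.00360568],
       [-0.22670073, -0.49924479, -0.83627831],
       [ 0.33977017,  0.76415355, -0.54829334]]), 't': array([-573.0591887 ,  226.35639424,  922.01866378])}
{'time_s': 0.1, 'q': array([-1.37702227,  0.39913322,  0.04500682,  1.5377562 , -0.01865682,
        1.20692655, -0.05069608]), 'dq': array([ 0.00109243, -0.00056188,  0.00050491, -0.00361292, -0.00040242,
        0.00041641,  0.00032225]), 'joint_torque': array([ 3.59159727e-03, -4.76259112e+01,  1.37031667e+00, -2.54949206e+01,
        1.18809487e-02,  4.99813803e-03, -1.14636603e-05]), 'position': array([187.40147585, 621.79393025, 230.35598562]), 'ee_rot': array([-3.13979600e+00,  1.53605138e-04,  2.84897724e+00]), 'force': array([-0.16929313, -0.15293339,  0.40781931]), 'wrist_torque': array([-0.02176445,  0.0072692 ,  0.03860705]), 'gripper_force': 0.0, 'opening': 85.22436343999428} 18.700000000000003
```

View pics/scene0.png

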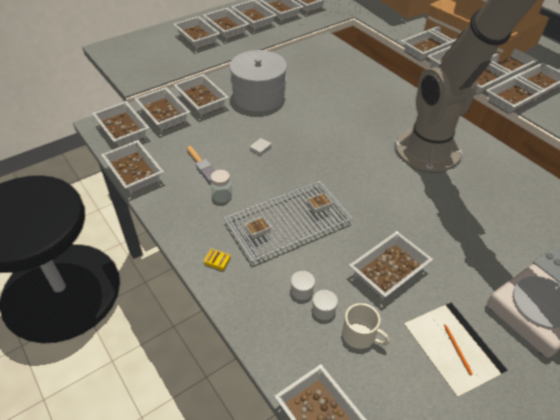

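View pics/side0.png

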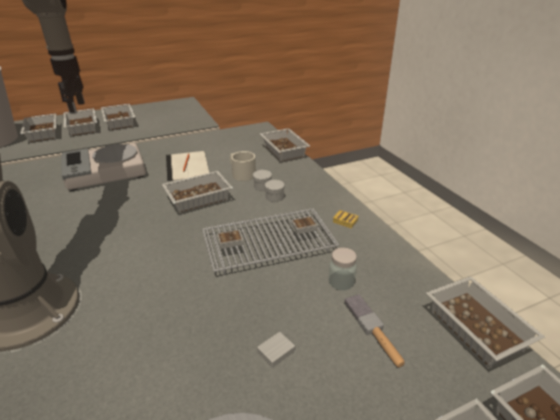

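Scene view: the bare grey slab is at (261,146). Possible confusions are the yellow slab-shaped sponge at (217,259) and the neighbours on the rack at (258,227) and (319,202). In the side view the slab is at (276,348), the neighbours are at (230,238) and (304,223), and the jar is at (344,268). The bare aluminium back, lying alone on the bench on the other side of the rack from the pan, picks out (261,146). I'll measure it and check it in a close crop.

```bash
cat > h.py <<'E'
import numpy as np, cv2
from bench import ctrl, imaging
def px2w(c,uv,z):
    """Intersect pixel rays with the plane at height z (mm)."""
    uv=np.atleast_2d(uv).astype(float)
    d=np.c_[(uv[:,0]-c['cx'])/c['fx'],(uv[:,1]-c['cy'])/c['fy'],np.ones(len(uv))]@c['R']
    o=-c['R'].T@c['t']
    return o+d*((z-o[2])/d[:,2])[:,None]
E
python3 - <<'E'
from h import *
S=imaging.calibration("scene");D=imaging.calibration("side")
pr=lambda n,c,uv,z:print(n,px2w(c,uv,z).round(0)[:,:2].tolist())
pr("slab scene",S,[(261,145)],18);pr("slab side",D,[(276,347)],18)
pr("near",S,[(319,201)],48);pr("near",D,[(230,236)],48)
pr("far",S,[(258,225)],48);pr("far",D,[(304,222)],48)
pr("rack corners scene",S,[(226,221),(321,185),(350,222),(250,261)],30)
pr("rack corners side",D,[(204,236),(323,212),(337,243),(210,269)],30)
pr("jar",S,[(221,177)],85);pr("pan",S,[(391,265)],50)
img=cv2.imread("pics/side0.png")
a=cv2.resize(img[310:390,220:340],None,fx=5,fy=5,interpolation=cv2.INTER_CUBIC)
cv2.imwrite("pics/crop0.png",a)
E
```

```text
slab scene [[467.0, -333.0]]
slab side [[469.0, -338.0]]
near [[491.0, 13.0]]
near [[491.0, 12.0]]
far [[694.0, -12.0]]
far [[698.0, -11.0]]
rack corners scene [[753.0, -92.0], [430.0, -52.0], [458.0, 119.0], [776.0, 71.0]]
rack corners side [[434.0, 64.0], [784.0, 34.0], [745.0, -110.0], [411.0, -72.0]]
jar [[695.0, -209.0]]
pan [[483.0, 311.0]]
```

View pics/crop0.png

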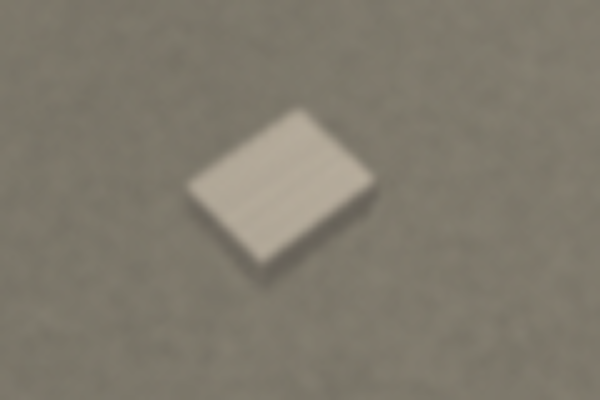

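Crop: a rectangular bare grey block with corners at about (258,347), (280,332), (295,346) and (272,363) in the side view. That is the slab, face down. Next I work out its yaw and the approach.

```bash
cat >> h.py <<'E'
from scipy.spatial.transform import Rotation as Ro, RigidTransform as _R
E
python3 -c "from scipy.spatial.transform import RigidTransform" 2>&1 | tail -1
sed -i 's/, RigidTransform as _R//' h.py; cat >> h.py <<'E'
from scipy.linalg import expm, logm
def T(p,R):
    M=np.eye(4); M[:3,:3]=R; M[:3,3]=p; return M
def cur():
    s=ctrl.state(); return T(s['position'],Ro.from_euler('xyz',s['ee_rot']).as_matrix())
def tool(psi,tilt):
    """Tool down, closing axis y at world angle psi, then turned by tilt (rad) about tool y."""
    z=np.array([0,0,-1.]); y=np.array([np.cos(psi),np.sin(psi),0]); x=np.cross(y,z)
    return np.c_[x,y,z]@Ro.from_rotvec([0,tilt,0]).as_matrix()
def rows(A,B,n=None):
    """n equal screw rows A->B in units of the moves."""
    D=np.linalg.inv(A)@B; X=np.real(logm(D))
    m=max(abs(Ro.from_matrix(D[:3,:3]).as_rotvec()).max()/np.radians(8),np.linalg.norm(X[:3,3])/40)
    n=n or int(np.ceil(m/1.0+1e-6)); E=expm(X/n)
    r=np.r_[Ro.from_matrix(E[:3,:3]).as_rotvec()/np.radians(8),E[:3,3]/40]
    print(n,"rows of",r.round(3).tolist(),"need>=%.1f"%m)
E
python3 - <<'E'
from h import *
D=imaging.calibration("side")
c=px2w(D,np.array([(188,185),(300,108),(375,180),(262,265)])/5+[220,310],18)[:,:2]
print(c.round(0).tolist(), c.mean(0))
for i in range(4):
    e=c[(i+1)%4]-c[i]; print(np.hypot(*e).round(1),np.degrees(np.arctan2(e[1],e[0])).round(1))
S=imaging.calibration("scene")
print("pot",px2w(S,[(258,105)],0),"brush",px2w(S,[(193,152),(210,178)],10).round(),"tins",px2w(S,[(303,279),(325,298)],50).round())
A=cur(); V=T([560,30,230],tool(np.radians(20),0)); rows(A,V)
rows(V,T([467,-335,200],tool(np.radians(0),0)))
E
```

```text
[[436.0, -323.0], [492.0, -306.0], [505.0, -352.0], [448.0, -369.0]] [ 470.4448874  -337.47103124]
59.0 16.5
47.0 -74.5
59.5 -162.8
47.7 104.9
pot [[ 331.87103254 -554.91927327    0.        ]] brush [[ 672. -442.   10.]
 [ 690. -297.   10.]] tins [[703. 213.  50.]
 [693. 291.  50.]]
19 rows of [-0.001, 0.0, 0.35, -0.918, -0.26, 0.001] need>=18.1
10 rows of [0.0, -0.0, 0.25, -0.856, -0.404, 0.075] need>=9.5
```

```bash
python3 - <<'E'
from h import *
A=cur(); V=T([560,30,230],tool(np.radians(30),0)); rows(A,V,20)
W=T([469,-336,200],tool(np.radians(16.5),0)); rows(V,W,10)
X=np.real(logm(np.linalg.inv(A)@V)); print([(A@expm(X*k))[:2,3].round() for k in (.25,.5,.75)])
E
```

```text
20 rows of [-0.001, 0.0, 0.27, -0.838, -0.314, 0.001] need>=17.9
10 rows of [-0.0, 0.0, 0.169, -0.746, -0.58, 0.075] need>=9.5
[array([321., 503.]), array([430., 361.]), array([511., 202.])]
```

Call:
step_arm(
  commands=[
    [[0,0,0.27,-0.84,-0.31,0,0],[0,0,0.27,-0.84,-0.31,0,0],[0,0,0.27,-0.84,-0.31,0,0],[0,0,0.27,-0.84,-0.31,0,0],[0,0,0.27,-0.84,-0.31,0,0]],
  ],
  squeeze=40,
)

```text
time_s: 0.6
position: [322.7, 502.9, 230.9]
ee_rot: [-3.141, 0.0, 2.659]
force: [1.2, 0.4, 0.1]
opening: 85.4
gripper_force: 0.0
```

Call:
step_arm(
  commands=[
    [[0,0,0.27,-0.84,-0.31,0,0],[0,0,0.27,-0.84,-0.31,0,0],[0,0,0.27,-0.84,-0.31,0,0],[0,0,0.27,-0.84,-0.31,0,0],[0,0,0.27,-0.84,-0.31,0,0]],
  ],
)

```text
time_s: 1.1
position: [432.1, 361.6, 230.9]
ee_rot: [-3.141, -0.0, 2.47]
force: [0.1, 0.2, 0.2]
opening: 85.1
gripper_force: 0.0
```

Call:
step_arm(
  commands=[
    [[0,0,0.27,-0.84,-0.31,0,0],[0,0,0.27,-0.84,-0.31,0,0],[0,0,0.27,-0.84,-0.31,0,0],[0,0,0.27,-0.84,-0.31,0,0],[0,0,0.27,-0.84,-0.31,0,0]],
  ],
)

```text
time_s: 1.6
position: [513.1, 202.3, 230.9]
ee_rot: [-3.141, -0.0, 2.282]
force: [0.6, 0.1, -0.5]
opening: 85.5
gripper_force: 0.0
```

Call:
step_arm(
  commands=[
    [[0,0,0.27,-0.84,-0.31,0,0],[0,0,0.27,-0.84,-0.31,0,0],[0,0,0.27,-0.84,-0.31,0,0],[0,0,0.27,-0.84,-0.31,0,0],[0,0,0.27,-0.84,-0.31,0,0]],
  ],
)

```text
time_s: 2.1
position: [562.9, 30.8, 231.0]
ee_rot: [-3.141, -0.0, 2.094]
force: [0.1, -0.0, -0.1]
opening: 85.4
gripper_force: 0.0
```

```bash
python3 - <<'E'
from h import *
import cv2
s=ctrl.state(); print(s['position'],s['ee_rot'],s['time_s'],s['q'].round(2))
W=T([469,-336,200],tool(np.radians(16.5),0)); rows(cur(),W,10)
print(imaging.calibration("wrist")); cv2.imwrite("pics/w_rack.png",imaging.snapshot("wrist"))
E
```

```text
[562.91549824  30.79451236 230.96315544] [-3.14124230e+00 -3.15187733e-04  2.09356880e+00] 2.1 [-0.55  0.27  0.51  1.76 -0.14  1.15  0.53]
10 rows of [-0.0, -0.0, 0.168, -0.745, -0.587, 0.077] need>=9.5
{'fx': 348.8981982255904, 'fy': 348.8981982255904, 'cx': 281.58819723391883, 'cy': 210.03714875090049, 'R': array([[ 8.66515352e-01,  4.99150323e-01, -3.15371842e-04],
       [ 4.72955130e-01, -8.20838684e-01,  3.20214461e-01],
       [ 1.59576282e-01, -2.77619903e-01, -9.47345027e-01]]), 't': array([-502.15610199, -283.30793858,  299.43312712])}
```

View pics/w_rack.png

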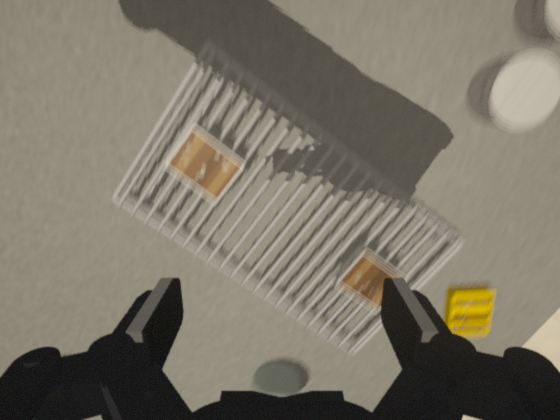

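Wrist view of the rack: near slab centred at (206,163), far slab at about (372,278) partly behind a finger, empty middle place at about (285,225). I'll measure the rack from this and carry on to above the slab.

Call:
step_arm(
  commands=[
    [[0,0,0.17,-0.75,-0.59,0.08,0],[0,0,0.17,-0.75,-0.59,0.08,0],[0,0,0.17,-0.75,-0.59,0.08,0],[0,0,0.17,-0.75,-0.59,0.08,0],[0,0,0.17,-0.75,-0.59,0.08,0]],
  ],
)

```text
time_s: 2.65
position: [526.3, -156.3, 214.9]
ee_rot: [-3.141, -0.0, 1.976]
force: [1.2, -0.2, 0.1]
opening: 85.5
gripper_force: 0.0
```

Call:
step_arm(
  commands=[
    [[0,0,0.17,-0.75,-0.59,0.08,0],[0,0,0.17,-0.75,-0.59,0.08,0],[0,0,0.17,-0.75,-0.59,0.08,0],[0,0,0.17,-0.75,-0.59,0.08,0],[0,0,0.17,-0.75,-0.59,0.08,0]],
  ],
)

```text
time_s: 3.15
position: [468.4, -337.8, 198.8]
ee_rot: [-3.141, -0.001, 1.857]
force: [0.9, -0.0, -0.3]
opening: 85.4
gripper_force: 0.0
```

```bash
python3 - <<'E'
from h import *
s=ctrl.state(); print(s['position'],s['ee_rot'],s['q'].round(2))
C=dict(fx=348.8981982255904,fy=348.8981982255904,cx=281.58819723391883,cy=210.03714875090049,R=np.array([[8.66515352e-01,4.99150323e-01,-3.15371842e-04],[4.72955130e-01,-8.20838684e-01,3.20214461e-01],[1.59576282e-01,-2.77619903e-01,-9.47345027e-01]]),t=np.array([-502.15610199,-283.30793858,299.43312712]))
n=px2w(C,[(195,125),(244,157),(213,205),(166,170)],48)[:,:2]; print("near",n.round(),n.mean(0))
r=px2w(C,[(207,45),(118,201),(355,352),(461,238)],30)[:,:2]; print("rack",r.round(),r.mean(0))
for a,b in((n[0],n[1]),(n[3],n[2]),(r[0],r[3]),(r[1],r[2])):
    print(np.hypot(*(b-a)),np.degrees(np.arctan2(*(b-a)[::-1])))
c=imaging.calibration("wrist"); np.savez("w1.npz",**c); cv2.imwrite("pics/w_slab.png",imaging.snapshot("wrist"))
E
```

```text
[ 468.38780614 -337.81196946  198.80838563] [-3.14146585e+00 -5.97469543e-04  1.85717195e+00] [ 0.01  0.36  0.69  1.77 -0.26  1.1   1.07]
near [[467.  37.]
 [519.  34.]
 [515. -23.]
 [461. -14.]] [490.71597751   8.20133736]
rack [[ 443.  102.]
 [ 428.  -75.]
 [ 746. -112.]
 [ 761.   69.]] [594.78686203  -4.07749142]
52.59117451556227 -3.90851543180978
54.98643657722531 -9.497387883741167
320.0304205329359 -6.030783170717518
320.50637666115415 -6.581841015960458
```

View pics/w_slab.png

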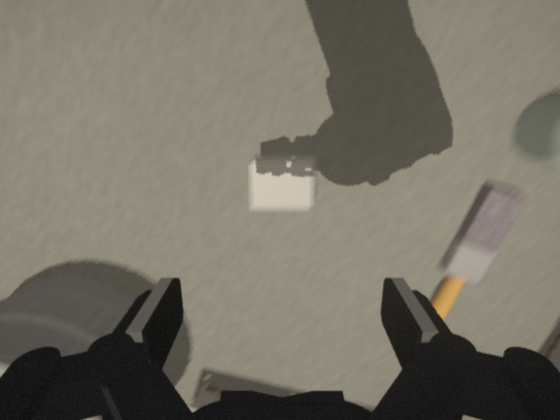

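Wrist view: the slab's corners are at about (250,158), (316,158), (314,211) and (249,211), well lined up with the fingers. The brush is on the right and the pot on the left, both clear.

```bash
python3 - <<'E'
from h import *
c=dict(np.load("w1.npz"))
n=px2w(c,[(250,158),(316,158),(314,211),(249,211)],18)[:,:2]; print(n.round(),n.mean(0))
for a,b in((n[0],n[1]),(n[3],n[2]),(n[0],n[3])): print(np.hypot(*(b-a)),np.degrees(np.arctan2(*(b-a)[::-1])))
print("cam pos",-c['R'].T@c['t'])
# edges from the picture
g=cv2.cvtColor(cv2.imread("pics/w_slab.png"),cv2.COLOR_BGR2GRAY)
m=(g>185).astype(np.uint8); k,l,st,ce=cv2.connectedComponentsWithStats(m)
i=l[198,282]; print(st[i],ce[i]); print(cv2.minAreaRect(np.argwhere(l==i)[:,::-1].astype(np.float32)))
pts=np.argwhere(l==i)[:,::-1]; bot=[(x,pts[pts[:,0]==x,1].max()) for x in range(255,310,5)]
w=px2w(c,bot,18); p=np.polyfit(w[:,0],w[:,1],1); print("yaw",np.degrees(np.arctan(p[0])))
q=cur(); print("tool y ang",np.degrees(np.arctan2(q[1,1],q[0,1])),"x",q[:3,0].round(2))
E
```

```text
[[ 433. -324.]
 [ 492. -306.]
 [ 506. -357.]
 [ 445. -375.]] [ 469.06072747 -340.46134529]
61.60803464479606 16.396764262722783
63.78907679673237 16.39532608754071
52.323759150544305 -76.33464315784
cam pos [ 444.62628049 -259.79256346  342.10707974]
[ 251  164   59   43 1821] [279.30807249 190.15980231]
((280.0, 185.0), (42.0, 58.0), 90.0)
yaw 17.370138388083564
tool y ang 15.828944762184529 x [-0.27  0.96 -0.  ]
```

```bash
cat >> h.py <<'E'
d=np.radians
E
python3 - <<'E'
from h import *
R=tool(d(16.5),d(-35))
P1=T([470,-343,80],R);P2=T([470,-343,8],R)
rows(cur(),P1,5);rows(P1,P2,5)
E
```

```text
5 rows of [-0.011, -0.868, -0.014, 0.151, 0.035, 0.584] need>=4.3
5 rows of [0.0, 0.0, -0.0, 0.206, 0.0, 0.295] need>=1.8
```

Call:
step_arm(
  commands=[
    [[-0.01,-0.87,-0.01,0.15,0.035,0.58,0],[-0.01,-0.87,-0.01,0.15,0.035,0.58,0],[-0.01,-0.87,-0.01,0.15,0.035,0.58,0],[-0.01,-0.87,-0.01,0.15,0.035,0.58,0],[-0.01,-0.87,-0.01,0.15,0.035,0.58,0]],
  ],
)

```text
time_s: 3.7
position: [476.5, -332.0, 81.2]
ee_rot: [3.13, 0.609, 1.862]
force: [0.2, -0.1, -1.6]
opening: 85.3
gripper_force: 0.0
```

```bash
python3 - <<'E'
from h import *
s=ctrl.state(); print(s['position'],s['q'].round(2))
R=tool(d(16.5),d(-35))
rows(cur(),T([470,-343,80],R),1);rows(cur(),T([470,-343,8],R),5)
E
```

```text
[ 476.4649801  -332.02772871   81.18493557] [-0.55  0.56  0.99  2.23  0.18  0.23  0.4 ]
1 rows of [0.097, -0.012, 0.016, -0.161, -0.235, 0.145] need>=0.3
5 rows of [0.019, -0.002, 0.003, 0.174, -0.049, 0.324] need>=1.9
```

Joint 6 is at its lower limit (0.23), so this tilt direction is bounded in this posture. I'll fit the arm's kinematics from the recorded states so I can plan tilts within range.

```bash
cat > fk.py <<'E'
import numpy as np, itertools
from scipy.spatial.transform import Rotation as Ro
from scipy.optimize import least_squares
def fk(q,s,p):
    d1,a,e,b,w,c,o1,o7,e2=p
    M=Ro.from_rotvec([0,0,s[0]*q[0]+o1]); x=np.array([0,0,d1])
    M=M*Ro.from_rotvec([0,q[1],0]); M=M*Ro.from_rotvec([0,0,s[1]*q[2]])
    x=x+M.apply([e,0,a]); M=M*Ro.from_rotvec([0,q[3],0]); M=M*Ro.from_rotvec([0,0,s[2]*q[4]])
    x=x+M.apply([e2,0,b]); M=M*Ro.from_rotvec([0,q[5],0])
    x=x+M.apply([w,0,c]); M=M*Ro.from_rotvec([0,0,s[3]*q[6]+o7]); return x,M
E
python3 - <<'E'
from fk import *
from h import ctrl
s=ctrl.state()
Q=[[-1.37702227,.39913322,.04500682,1.5377562,-.01865682,1.20692655,-.05069608],[-.55,.27,.51,1.76,-.14,1.15,.53],[.01,.36,.69,1.77,-.26,1.10,1.07],s['q']]
P=[[187.4,621.8,230.36],[562.9,30.8,230.96],[468.4,-337.8,198.8],s['position']]
O=[[-3.1398,0,2.84898],[-3.14124,0,2.09357],[-3.14147,0,1.85717],s['ee_rot']]
def res(p,sg):
    r=[]
    for q,x,o in zip(Q,P,O):
        X,M=fk(q,sg,p); r+=list((X-x)/5)+list((M.inv()*Ro.from_euler('xyz',o)).as_rotvec()*100)
    return r
best=[]
for sg in itertools.product([-1,1],repeat=4):
  for o1 in (0,np.pi):
    for o7 in (0,np.pi/2,np.pi,-np.pi/2):
      f=least_squares(res,[330,400,0,400,0,200,o1,o7,0],args=(sg,),max_nfev=60); best.append((f.cost,sg,f.x))
best.sort(key=lambda t:t[0])
for b in best[:3]: print(b[0],b[1],b[2].round(2))
np.savez("fk.npz",s=best[0][1],p=best[0][2])
E
```

```text
6.96473231313974 (-1, -1, -1, -1) [ 2.8527e+02  4.8625e+02  2.0320e+01  4.5356e+02 -1.3450e+01  3.4135e+02
 -6.0000e-02  1.5200e+00 -1.0020e+01]
6.96473231313976 (-1, -1, -1, -1) [ 2.8527e+02  4.8625e+02  2.0320e+01  4.5356e+02 -1.3450e+01  3.4135e+02
 -6.0000e-02  1.5200e+00 -1.0020e+01]
6.964732313140029 (-1, -1, -1, -1) [ 2.8527e+02  4.8625e+02  2.0320e+01  4.5356e+02 -1.3450e+01  3.4135e+02
 -6.0000e-02  1.5200e+00 -1.0020e+01]
```

```bash
cat >> fk.py <<'E'
Z=np.load("fk.npz"); SG,PP=Z['s'],Z['p']
LO=np.array([-2.82,-.49,-1.37,0,-1.36,.23,-2.94])+.04; HI=np.array([2.82,2.23,1.46,2.46,4.5,2,2.94])-.04
def ik(M,q0=None,n=8,seed=0):
    """Best in-range joints for tool pose M near q0; returns (err, q)."""
    g=np.random.default_rng(seed); R=Ro.from_matrix(M[:3,:3]); best=(9e9,None)
    def f(q):
        X,A=fk(q,SG,PP); return np.r_[(X-M[:3,3])/5,(A.inv()*R).as_rotvec()*40,
            0.02*(q-(q0 if q0 is not None else (LO+HI)/2))]
    S=[q0] if q0 is not None else []
    S=S+[g.uniform(LO,HI) for _ in range(n)]
    for q in S:
        r=least_squares(f,np.clip(q,LO+1e-3,HI-1e-3),bounds=(LO,HI),max_nfev=80)
        e=np.abs(r.fun[:6]).max()
        if e<.4 and best[0]>=.4 or (e<.4 and r.cost<best[2]) or (best[0]>=.4 and e<best[0]): best=(e,r.x,r.cost)
    return best[:2]
E
python3 - <<'E'
from fk import *; from h import tool,T,d,ctrl
for nm,pos,psi in [("slab",[470,-340,10],16.5),("standA",[500,-270,24],0),("standB",[560,-200,24],-6),("standC",[480,-270,24],-40),("rack",[594,-2,40],-6)]:
    for off in (0,180):
        o=[]
        for t in (-70,-55,-35,-20,0,20,35,55,70):
            M=T(pos,tool(d(psi+off),d(t))); e,q=ik(M,n=6)
            o.append((t,round(float(e),1)) if e>.4 else t)
        print(nm,psi+off,o)
E
```

```text
slab 16.5 [-70, -55, -35, -20, 0, 20, 35, 55, (70, 1.4)]
slab 196.5 [(-70, 1.4), -55, -35, -20, 0, 20, 35, 55, 70]
standA 0 [-70, -55, -35, -20, 0, 20, 35, 55, 70]
standA 180 [-70, -55, -35, -20, 0, 20, 35, 55, 70]
standB -6 [-70, -55, -35, -20, 0, 20, 35, 55, 70]
standB 174 [-70, -55, -35, -20, 0, 20, 35, 55, 70]
standC -40 [-70, -55, -35, -20, 0, 20, 35, 55, 70]
standC 140 [-70, -55, -35, -20, 0, 20, 35, 55, 70]
rack -6 [-70, -55, -35, -20, 0, 20, 35, 55, 70]
rack 174 [-70, -55, -35, -20, 0, 20, 35, 55, 70]
```

```bash
cat >> fk.py <<'E'
def jac(q):
    X0,M0=fk(q,SG,PP); J=np.zeros((6,7))
    for i in range(7):
        h=np.zeros(7);h[i]=1e-5; X,M=fk(q+h,SG,PP); J[:3,i]=(X-X0)/1e-5/1000; J[3:,i]=(M*M0.inv()).as_rotvec()/1e-5
    return J,X0,M0
def sim(q,M,rowlist,k=0.,qn=None,lam=1e-4,sub=4):
    """Follow rows with damped pseudo-inverse; returns joints, commanded pose, worst error (mm)."""
    q=np.array(q,float);M=M.copy();w=0
    for r in rowlist:
        N=M.copy(); N[:3,3]+=M[:3,:3]@(np.array(r[3:6])*40); N[:3,:3]=M[:3,:3]@Ro.from_rotvec(np.radians(8)*np.array(r[:3])).as_matrix()
        for _ in range(sub):
            J,X,A=jac(q); e=np.r_[(N[:3,3]-X)/1000,(Ro.from_matrix(N[:3,:3])*A.inv()).as_rotvec()]
            Ji=J.T@np.linalg.inv(J@J.T+lam*np.eye(6)); dq=Ji@e
            if qn is not None: dq=dq+(np.eye(7)-Ji@J)@(k*(qn-q))
            q=np.clip(q+dq,LO-.04,HI+.04)
        M=N; w=max(w,np.linalg.norm(fk(q,SG,PP)[0]-M[:3,3]))
    return q,M,w
E
python3 - <<'E'
from fk import *; from h import T,ctrl,tool,d
q0=np.array([-1.37702227,.39913322,.04500682,1.5377562,-.01865682,1.20692655,-.05069608])
seg=[[[0,0,.27,-.84,-.31,0]]*20,[[0,0,.17,-.75,-.59,.08]]*10,[[-.01,-.87,-.01,.15,.035,.58]]*5]
print("meas",[-.55,.27,.51,1.76,-.14,1.15,.53],[.01,.36,.69,1.77,-.26,1.10,1.07],ctrl.state()['q'].round(2))
mid=(LO+HI)/2
for nm,k,qn in [("pinv",0,None),("start .02",.02,q0),("start .1",.1,q0),("mid.02",.02,mid),("mid.1",.1,mid),("zero",.05,mid*0)]:
    X,A=fk(q0,SG,PP); M=T(X,A.as_matrix()); q=q0; o=[]
    for s in seg: q,M,w=sim(q,M,s,k,qn); o.append((q.round(2).tolist(),round(w,1)))
    print(nm,o)
E
```

```text
meas [-0.55, 0.27, 0.51, 1.76, -0.14, 1.15, 0.53] [0.01, 0.36, 0.69, 1.77, -0.26, 1.1, 1.07] [-0.55  0.56  0.99  2.23  0.18  0.23  0.4 ]
pinv [([-0.57, 0.25, 0.54, 1.78, -0.14, 1.15, 0.53], np.float64(0.0)), ([-0.04, 0.36, 0.75, 1.78, -0.27, 1.11, 1.09], np.float64(0.0)), ([-0.56, 0.54, 1.01, 2.26, 0.13, 0.23, 0.47], np.float64(16.5))]
start .02 [([-0.58, 0.25, 0.55, 1.78, -0.14, 1.15, 0.54], np.float64(0.0)), ([-0.02, 0.35, 0.73, 1.78, -0.26, 1.1, 1.08], np.float64(0.0)), ([-0.54, 0.52, 0.99, 2.26, 0.23, 0.23, 0.38], np.float64(15.3))]
start .1 [([-0.58, 0.25, 0.55, 1.78, -0.14, 1.15, 0.54], np.float64(0.0)), ([0.01, 0.34, 0.69, 1.78, -0.24, 1.1, 1.07], np.float64(0.1)), ([-0.5, 0.5, 0.95, 2.26, 0.36, 0.23, 0.26], np.float64(12.3))]
mid.02 [([0.0, 0.22, -0.13, 1.78, 0.03, 1.14, 0.38], np.float64(0.0)), ([0.54, 0.28, 0.05, 1.78, -0.01, 1.08, 0.88], np.float64(0.0)), ([0.06, 0.33, 0.31, 2.23, 1.12, 0.4, -0.38], np.float64(0.0))]
mid.1 [([0.18, 0.23, -0.33, 1.78, 0.09, 1.14, 0.34], np.float64(0.5)), ([0.63, 0.28, -0.06, 1.78, 0.02, 1.08, 0.85], np.float64(0.0)), ([0.21, 0.32, 0.15, 2.23, 1.18, 0.44, -0.43], np.float64(0.0))]
zero [([-0.04, 0.22, -0.08, 1.78, 0.02, 1.14, 0.4], np.float64(0.1)), ([0.44, 0.28, 0.16, 1.78, -0.05, 1.08, 0.9], np.float64(0.0)), ([-0.13, 0.36, 0.53, 2.24, 1.0, 0.33, -0.29], np.float64(0.1))]
```

```bash
cat > plan.py <<'E'
from fk import *; from h import tool,T,d,ctrl,cur
from scipy.linalg import expm,logm
Q0=np.array([-1.377,.399,.045,1.5378,-.0187,1.2069,-.0507])
def G(p,R,g=12): return T(np.array(p)-R@[0,0,-g],R)      # pose with the grip point at p
def screw(A,B):
    D=np.linalg.inv(A)@B; X=np.real(logm(D)); n=max(1,int(np.ceil(max(np.linalg.norm(Ro.from_matrix(D[:3,:3]).as_rotvec())/d(7),np.linalg.norm(X[:3,3])/36))))
    E=expm(X/n); return [np.r_[Ro.from_matrix(E[:3,:3]).as_rotvec()/d(8),E[:3,3]/40]]*n
def run(q,wps,show=False):
    X,A=fk(q,SG,PP); M=T(X,A.as_matrix()); worst=0; mar=9; n=0
    for W in wps:
        rs=screw(M,W); q,M,w=sim(q,M,rs,.02,Q0,sub=2); M=W; n+=len(rs); worst=max(worst,w); m=min((q-LO+.04).min(),(HI+.04-q).min()); mar=min(mar,m)
        if show: print(len(rs),round(w,1),round(m,2),q.round(2))
    return worst,mar,n
def seq(sg,t1,t2,site,psi,sl=(469,-338.5),rk=(594,-2),turn=0):
    a=sg*90; R1=tool(d(16.5+turn),d(t1));R2=tool(d(psi+turn),d(t1+a));R3=tool(d(psi+turn),d(t2));R4=tool(d(-6.3+turn),d(t2+a))
    s=lambda z:[*site,z]
    return [G([*sl,150],R1),G([*sl,14],R1),G([*sl,130],R1),G(s(130),tool(d(psi+turn),d(t1))),G(s(130),R2),G(s(26),R2),G(s(26),tool(d(psi+turn),d((t1+a+t2)/2))),G(s(26),R3),G(s(140),R3),G([*rk,140],R3),G([*rk,140],R4),G([*rk,43],R4)]
E
python3 - <<'E'
from plan import *
q=ctrl.state()['q']; out=[]
for sg in(1,-1):
  for a in(20,35):
    for b in(60,75):
      for site in([469,-338],[500,-270],[560,-200],[520,-330]):
        for psi in(-30,-6,16):
          out.append((*run(q,seq(sg,-sg*a,-sg*b,site,psi)),sg,a,b,site,psi))
out.sort(key=lambda o:(o[0]>1.5,-o[1]))
for o in out[:10]: print([round(float(x),2) if not isinstance(x,list) else x for x in o])
E
```

```text
[0.23, 0.36, 83.0, -1.0, 20.0, 60.0, [560, -200], -6.0]
[0.24, 0.34, 83.0, -1.0, 35.0, 60.0, [560, -200], -6.0]
[0.23, 0.28, 84.0, -1.0, 20.0, 60.0, [500, -270], -6.0]
[0.24, 0.28, 84.0, -1.0, 35.0, 60.0, [500, -270], -6.0]
[0.23, 0.2, 85.0, -1.0, 20.0, 75.0, [560, -200], -6.0]
[0.24, 0.2, 85.0, -1.0, 35.0, 75.0, [560, -200], -6.0]
[0.23, 0.19, 86.0, -1.0, 20.0, 60.0, [520, -330], -6.0]
[0.23, 0.19, 86.0, -1.0, 20.0, 60.0, [469, -338], -6.0]
[0.24, 0.19, 86.0, -1.0, 35.0, 60.0, [520, -330], -6.0]
[0.24, 0.15, 86.0, -1.0, 35.0, 60.0, [469, -338], -6.0]
```

The plain pseudo-inverse model reproduces the measured joints. Planning with it, the opposite tilt order is safe: grasp at +30, stand the slab at -60, regrasp at +60, lay it at -30, with the standing site near (520,-240).

```bash
python3 - <<'E'
from plan import *; from h import rows
print(run(ctrl.state()['q'],seq(-1,30,60,[520,-240],-6),True))
R=tool(d(16.5),d(30)); P1=T([468,-334,80],R); P2=T([468,-334,8],R)
rows(cur(),P1,10); rows(P1,P2,5)
E
```

```text
10 0.2 0.43 [ 0.44  0.68  0.4   1.46 -0.44  1.57  1.23]
4 0.0 0.64 [ 0.46  0.84  0.36  1.51 -0.49  1.36  1.3 ]
4 0.0 0.47 [ 0.45  0.7   0.38  1.47 -0.44  1.53  1.23]
4 0.0 0.67 [ 0.31  0.58  0.4   1.68 -0.65  1.33  0.88]
13 0.0 0.43 [-0.9   0.9   1.03  1.98  0.45  0.77 -0.5 ]
3 0.0 0.43 [-0.84  1.08  0.92  1.96  0.38  0.66 -0.6 ]
9 0.0 0.48 [ 0.15  0.54  0.27  1.92 -0.21  0.71  0.45]
9 0.0 0.44 [ 0.73  0.97  0.03  1.48 -0.74  1.56  1.02]
4 0.0 0.32 [ 0.71  0.8   0.07  1.49 -0.76  1.68  0.93]
7 0.0 0.37 [ 0.38  0.68  0.03  1.75 -0.99  1.4   0.85]
13 0.0 0.74 [-0.74  0.58  0.57  1.72  0.23  1.08 -0.45]
3 0.0 0.69 [-0.72  0.72  0.55  1.76  0.18  0.92 -0.48]
(np.float64(0.18233732393648971), np.float64(0.31668210378100015), 83)
10 rows of [0.008, 0.811, 0.007, 0.002, -0.022, 0.003] need>=8.1
5 rows of [-0.0, -0.0, -0.0, -0.18, 0.0, 0.312] need>=1.8
```

Call:
step_arm(
  commands=[
    [[0,0.81,0,0,-0.02,0,0],[0,0.81,0,0,-0.02,0,0],[0,0.81,0,0,-0.02,0,0],[0,0.81,0,0,-0.02,0,0],[0,0.81,0,0,-0.02,0,0]],
  ],
)

```text
time_s: 4.2
position: [472.3, -334.2, 81.2]
ee_rot: [3.136, 0.043, 1.867]
force: [-0.6, -0.6, -0.3]
opening: 85.3
gripper_force: 0.0
```

Call:
step_arm(
  commands=[
    [[0,0.81,0,0,-0.02,0,0],[0,0.81,0,0,-0.02,0,0],[0,0.81,0,0,-0.02,0,0],[0,0.81,0,0,-0.02,0,0],[0,0.81,0,0,-0.02,0,0]],
  ],
)

```text
time_s: 4.7
position: [468.2, -336.2, 81.1]
ee_rot: [3.136, -0.522, 1.868]
force: [0.7, -0.7, -0.8]
opening: 85.6
gripper_force: 0.0
```

```bash
python3 - <<'E'
from plan import *; from h import rows
s=ctrl.state(); print(s['position'],s['q'].round(2))
R=tool(d(16.5),d(30)); P1=T([468,-334,40],R); P2=T([468,-334,8],R)
rows(cur(),P1,5); rows(P1,P2,5)
E
```

```text
[ 468.22575259 -336.15568118   81.10160291] [ 0.52  0.71  0.28  1.53 -0.43  1.42  1.25]
5 rows of [0.001, 0.003, 0.012, -0.093, 0.001, 0.183] need>=1.0
5 rows of [0.0, -0.0, -0.0, -0.08, 0.0, 0.139] need>=0.8
```

Call:
step_arm(
  commands=[
    [[0,0,0.01,-0.09,0,0.18,0],[0,0,0.01,-0.09,0,0.18,0],[0,0,0.01,-0.09,0,0.18,0],[0,0,0.01,-0.09,0,0.18,0],[0,0,0.01,-0.09,0,0.18,0]],
  ],
)

```text
time_s: 5.2
position: [467.7, -332.8, 40.5]
ee_rot: [3.141, -0.517, 1.862]
force: [0.5, -0.2, -0.2]
opening: 85.8
gripper_force: 0.0
```

Call:
step_arm(
  commands=[
    [[0,0,0,-0.08,0,0.14,0],[0,0,0,-0.08,0,0.14,0],[0,0,0,-0.08,0,0.14,0],[0,0,0,-0.08,0,0.14,0],[0,0,0,-0.08,0,0.14,0]],
  ],
)

```text
time_s: 5.7
position: [467.4, -334.2, 7.9]
ee_rot: [3.141, -0.517, 1.86]
force: [0.4, -0.8, -0.6]
opening: 85.4
gripper_force: 0.0
```

```bash
python3 - <<'E'
from plan import *
import cv2
s=ctrl.state(); print(s['position'],s['ee_rot'],s['force'])
cv2.imwrite("pics/pre.png",np.vstack([cv2.resize(imaging_,None,fx=1,fy=1) for imaging_ in [__import__('bench').imaging.snapshot("wrist")]]))
E
```

```text
[ 467.41496471 -334.15166561    7.8683904 ] [ 3.14109871 -0.51747527  1.85972147] [ 0.36211806 -0.84716906 -0.59498095]
```

View pics/pre.png

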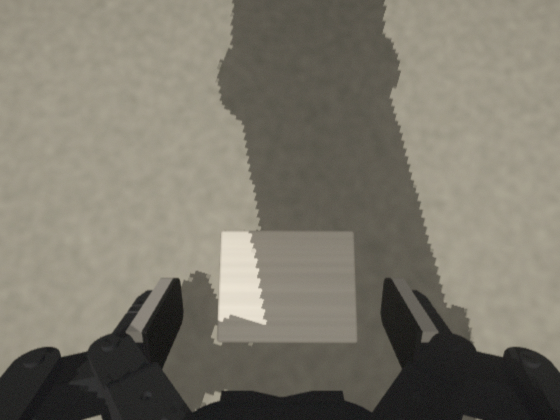

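The slab spans columns 218–358 and rows 232–342, between the fingers (pads at 180 and 382) and square to them. I nudge 3 mm along tool y and close.

Call:
step_arm(
  commands=[
    [[0,0,0,0,0.07,0,0],[0,0,0,0,0,0,0.2],[0,0,0,0,0,0,0.3],[0,0,0,0,0,0,1],[0,0,0,0,0,0,1]],
  ],
  squeeze=40,
)

```text
time_s: 6.25
position: [470.5, -334.0, 9.1]
ee_rot: [3.14, -0.516, 1.86]
force: [0.3, -1.2, 3.1]
opening: 58.5
gripper_force: 43.4
```

Call:
step_arm(
  commands=[
    [[0,0,0,0,0,0,1],[0,0,0,0,0,0,1],[0,0,0,0,0,0,1],[0,0,0,0,0,0,1],[0,0,0,0,0,0,1]],
  ],
)

```text
time_s: 6.75
position: [470.5, -333.9, 9.1]
ee_rot: [3.14, -0.516, 1.86]
force: [0.6, -3.5, 5.6]
opening: 58.4
gripper_force: 43.6
```

```bash
python3 - <<'E'
from plan import *; from h import rows
s=ctrl.state(); print(s['position'],s['q'].round(2),s['opening'],s['gripper_force'])
A=cur(); B=A.copy(); B[2,3]+=90; rows(A,B,5)
E
```

```text
[ 470.51497888 -333.92601641    9.05602567] [ 0.53  0.8   0.27  1.55 -0.46  1.31  1.28] 58.35697898245704 43.57751190662384
5 rows of [0.0, 0.0, 0.0, 0.222, 0.001, -0.391] need>=2.3
```

Call:
step_arm(
  commands=[
    [[0,0,0,0.11,0,-0.2,1],[0,0,0,0.22,0,-0.39,1],[0,0,0,0.26,0,-0.46,1],[0,0,0,0.26,0,-0.45,1],[0,0,0,0.26,0,-0.45,1]],
  ],
)

```text
time_s: 7.25
position: [469.9, -332.9, 99.7]
ee_rot: [3.141, -0.518, 1.86]
force: [0.5, -0.9, -0.4]
opening: 58.7
gripper_force: 43.1
```

```bash
cat >> plan.py <<'E'
G1=T([470.5,-333.9,9.06],Ro.from_euler('xyz',[3.14,-.516,1.86]).as_matrix())
SL1=T([469.5,-338.7,9],np.c_[[np.cos(d(16.6)),np.sin(d(16.6)),0],[np.sin(d(16.6)),-np.cos(d(16.6)),0],[0,0,-1]])
REL1=np.linalg.inv(G1)@SL1     # slab in the tool, first grip
E
python3 - <<'E'
from plan import *; from h import rows
s=ctrl.state(); print(s['position'],s['ee_rot'],s['opening'],s['gripper_force'],s['force'])
A=cur()
t=np.degrees(np.arctan2(-0,1))
def slab_stand(x,y,z,psi): # slab after -90 about its long axis in tool sense
    # tool for standing: G1 yaw->psi and tilt 30-90
    R=tool(d(psi),0.516-np.pi/2); return T(np.array([x,y,z])-R@REL1[:3,3],R)
R0=tool(d(-6),.516); H=np.array([520,-240,120]); W1=T(H-R0@REL1[:3,3],R0)
W2=slab_stand(520,-240,120,-6)
print((W2@REL1).round(2))
rows(A,W1,5);rows(W1,W2,15); W3=slab_stand(520,-240,30,-6); rows(W2,W3,5)
print(W2[:3,3],W3[:3,3],Ro.from_matrix(W2[:3,:3]).as_euler('xyz'))
print(run(s['q'],[W1,W2,W3],True))
E
```

```text
[ 469.85074186 -332.91476066   99.72070046] [ 3.14122869 -0.51788183  1.85997775] 58.65328986734814 43.130255341529846 [ 0.538205   -0.88583408 -0.38495769]
[[ 9.9e-01  0.0e+00 -1.1e-01  5.2e+02]
 [-1.1e-01 -0.0e+00 -9.9e-01 -2.4e+02]
 [-0.0e+00  1.0e+00  0.0e+00  1.2e+02]
 [ 0.0e+00  0.0e+00  0.0e+00  1.0e+00]]
5 rows of [-0.278, -0.003, 0.49, 0.44, 0.328, 0.134] need>=2.8
15 rows of [0.0, -0.75, 0.0, -0.006, 0.0, 0.01] need>=11.2
5 rows of [-0.0, 0.0, 0.0, 0.391, -0.0, 0.222] need>=2.2
[ 522.31727119 -240.18646407  115.68269929] [ 522.31727119 -240.18646407   25.68269929] [3.14159265 1.05479633 1.46607657]
4 0.0 0.69 [ 0.36  0.57  0.33  1.68 -0.61  1.31  0.85]
13 0.0 0.49 [-0.88  0.88  0.96  1.97  0.51  0.8  -0.57]
3 0.0 0.48 [-0.83  1.05  0.88  1.95  0.45  0.71 -0.66]
(np.float64(0.0356638853894614), np.float64(0.47650362665353757), 20)
```

Call:
step_arm(
  commands=[
    [[-0.28,0,0.49,0.44,0.33,0.13,1],[-0.28,0,0.49,0.44,0.33,0.13,1],[-0.28,0,0.49,0.44,0.33,0.13,1],[-0.28,0,0.49,0.44,0.33,0.13,1],[-0.28,0,0.49,0.44,0.33,0.13,1]],
  ],
)

```text
time_s: 7.75
position: [523.4, -235.6, 120.1]
ee_rot: [3.141, -0.518, 1.463]
force: [-0.3, -0.0, -1.2]
opening: 58.6
gripper_force: 43.1
```

Call:
step_arm(
  commands=[
    [[0,-0.75,0,-0.01,0,0.01,1],[0,-0.75,0,-0.01,0,0.01,1],[0,-0.75,0,-0.01,0,0.01,1],[0,-0.75,0,-0.01,0,0.01,1],[0,-0.75,0,-0.01,0,0.01,1]],
  ],
)

```text
time_s: 8.25
position: [523.1, -237.6, 118.0]
ee_rot: [3.139, 0.009, 1.465]
force: [0.1, -0.5, -1.7]
opening: 58.6
gripper_force: 43.2
```

Call:
step_arm(
  commands=[
    [[0,-0.75,0,-0.01,0,0.01,1],[0,-0.75,0,-0.01,0,0.01,1],[0,-0.75,0,-0.01,0,0.01,1],[0,-0.75,0,-0.01,0,0.01,1],[0,-0.75,0,-0.01,0,0.01,1]],
  ],
)

```text
time_s: 8.75
position: [523.1, -239.4, 116.2]
ee_rot: [3.138, 0.531, 1.464]
force: [-0.5, -0.0, -1.4]
opening: 58.7
gripper_force: 43.2
```

Call:
step_arm(
  commands=[
    [[0,-0.75,0,-0.01,0,0.01,1],[0,-0.75,0,-0.01,0,0.01,1],[0,-0.75,0,-0.01,0,0.01,1],[0,-0.75,0,-0.01,0,0.01,1],[0,-0.75,0,-0.01,0,0.01,1]],
  ],
)

```text
time_s: 9.25
position: [523.5, -241.5, 115.3]
ee_rot: [3.136, 1.055, 1.461]
force: [0.9, -0.1, -2.0]
opening: 59.1
gripper_force: 43.2
```

```bash
python3 - <<'E'
from plan import *; from h import rows,imaging
import cv2
s=ctrl.state(); print(s['position'],s['ee_rot'],s['q'].round(2),s['opening'],s['gripper_force'],s['force'])
A=cur(); print((A@REL1).round(3))
R=tool(d(-6),0.516-np.pi/2); W=T(np.array([520,-240,30])-R@REL1[:3,3],R); rows(A,W,5)
w=imaging.snapshot("wrist"); sd=imaging.snapshot("side")
D=imaging.calibration("side"); p=D['R']@(A@REL1)[:3,3]+D['t']; u,v=int(D['fx']*p[0]/p[2]+D['cx']),int(D['fy']*p[1]/p[2]+D['cy']); print(u,v)
c=cv2.resize(sd[v-60:v+60,u-60:u+60],(420,420),interpolation=cv2.INTER_CUBIC)
cv2.imwrite("pics/stand1.png",np.hstack([cv2.resize(w,(370,278)),np.zeros((278,10,3),np.uint8),cv2.resize(c,(278,278))]))
E
```

```text
[ 523.53669498 -241.48998965  115.25879133] [3.13550552 1.05463136 1.46148024] [-0.84  0.88  0.92  1.99  0.53  0.82 -0.59] 59.057947025553126 43.23414444923401 [ 0.94679671 -0.05483066 -1.99481575]
[[ 9.94000e-01 -2.00000e-03 -1.05000e-01  5.21206e+02]
 [-1.05000e-01  0.00000e+00 -9.94000e-01 -2.41304e+02]
 [ 2.00000e-03  1.00000e+00 -0.00000e+00  1.19569e+02]
 [ 0.00000e+00  0.00000e+00  0.00000e+00  1.00000e+00]]
5 rows of [0.003, -0.0, -0.003, 0.392, -0.008, 0.216] need>=2.2
279 271
```

View pics/stand1.png

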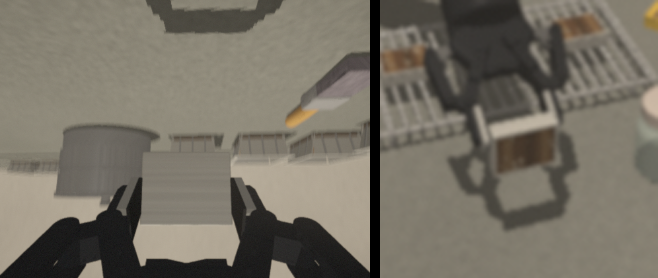

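The slab is held upright. In the side crop its sediment face (525,145) points at −y, and the wrist view shows it square in the fingers with no slip. Next I lower it, then feel for the bench.

Call:
step_arm(
  commands=[
    [[0,0,0,0.39,-0.01,0.22,1],[0,0,0,0.39,-0.01,0.22,1],[0,0,0,0.39,-0.01,0.22,1],[0,0,0,0.39,-0.01,0.22,1],[0,0,0,0.39,-0.01,0.22,1]],
  ],
)

```text
time_s: 9.85
position: [521.4, -242.5, 25.9]
ee_rot: [3.134, 1.048, 1.457]
force: [-0.6, 0.2, -2.1]
opening: 58.6
gripper_force: 43.3
```

Call:
step_arm(
  commands=[
    [[0,0,0,0.022,0,0.012,1],[0,0,0,0.022,0,0.012,1],[0,0,0,0.022,0,0.012,1],[0,0,0,0.022,0,0.012,1],[0,0,0,0,0,0,1]],
  ],
)

```text
time_s: 10.35
position: [521.4, -242.6, 22.7]
ee_rot: [3.138, 1.054, 1.462]
force: [1.4, 2.2, 3.2]
opening: 58.2
gripper_force: 43.6
```

```bash
python3 - <<'E'
from plan import *; from h import rows
s=ctrl.state(); print(s['position'],s['ee_rot'],s['force'],s['wrist_torque']); print((cur()@REL1).round(3))
E
```

```text
[ 521.35287819 -242.59953961   22.71402296] [3.13788097 1.05359956 1.4622517 ] [1.4056263  2.21082957 3.16549552] [0.54226856 0.06712456 0.01735363]
[[ 9.94000e-01 -1.00000e-03 -1.06000e-01  5.19027e+02]
 [-1.06000e-01 -1.00000e-03 -9.94000e-01 -2.42416e+02]
 [ 1.00000e-03  1.00000e+00 -1.00000e-03  2.70270e+01]
 [ 0.00000e+00  0.00000e+00  0.00000e+00  1.00000e+00]]
```

Contact felt: force_z went from −2 to +3 N. Release gently.

Call:
step_arm(
  commands=[
    [[0,0,0,0,0,0,0.3],[0,0,0,0,0,0,0.25],[0,0,0,0,0,0,0.2],[0,0,0,0,0,0,0.1],[0,0,0,0,0,0,0]],
  ],
)

```text
time_s: 10.85
position: [520.8, -242.4, 21.3]
ee_rot: [3.14, 1.053, 1.464]
force: [0.5, -0.0, -0.0]
opening: 85.1
gripper_force: 0.0
```

Call:
step_arm(
  commands=[
    [[0,0,0,0,0,0,0],[0,0,0,0,0,0,0],[0,0,0,0,0,0,0],[0,0,0,0,0,0,0],[0,0,0,0,0,0,0]],
  ],
)

```text
time_s: 11.35
position: [520.9, -242.4, 21.5]
ee_rot: [3.14, 1.053, 1.464]
force: [0.3, -0.0, 0.3]
opening: 85.5
gripper_force: 0.0
```

```bash
python3 - <<'E'
from plan import *; from h import rows,imaging
import cv2
s=ctrl.state(); print(s['position'],s['ee_rot'],s['q'].round(2),s['force'],s['opening'])
A=cur(); c=imaging.calibration("wrist"); np.savez("w2.npz",**c)
w=imaging.snapshot("wrist"); sd=imaging.snapshot("side"); cv2.imwrite("pics/w_st.png",w)
D=imaging.calibration("side"); p=D['R']@np.array([519,-242,24])+D['t']; u,v=int(D['fx']*p[0]/p[2]+D['cx']),int(D['fy']*p[1]/p[2]+D['cy']); print(u,v)
cv2.imwrite("pics/stand2.png",np.hstack([cv2.resize(w,(420,315)),cv2.resize(sd[v-50:v+50,u-55:u+55],(346,315),interpolation=cv2.INTER_CUBIC)]))
E
```

```text
[ 520.93286123 -242.39218432   21.45291271] [3.13963464 1.0528538  1.46388364] [-0.79  1.04  0.83  1.98  0.48  0.71 -0.69] [ 0.29423166 -0.03452638  0.3260736 ] 85.54790397710677
279 304
```

View pics/stand2.png

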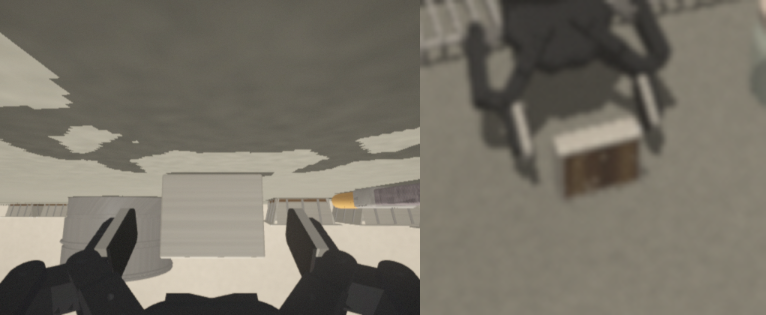

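The slab stands alone on its 60×18 side, face toward −y: wrist columns 162–266 of the 420-wide panel, and (595,160) in the side crop. Fingers are open on both sides. Now I pivot the open gripper about it to +60.

```bash
python3 - <<'E'
from plan import *; from h import rows
A=cur(); W=T([522,-245.4,22],tool(d(-6.1),d(60))); Mid=T([522,-243.5,24],tool(d(-6.1),0))
rows(A,Mid,10); rows(Mid,W,10)
print(run(ctrl.state()['q'],[Mid,W],True))
E
```

```text
10 rows of [0.001, 0.754, 0.0, -0.006, 0.003, -0.004] need>=7.5
10 rows of [0.0, 0.75, 0.0, -0.007, 0.001, 0.002] need>=7.5
9 0.0 0.5 [ 0.18  0.52  0.24  1.91 -0.18  0.73  0.42]
9 0.0 0.42 [ 0.75  0.98  0.02  1.44 -0.73  1.58  1.01]
(np.float64(0.044818077089533476), np.float64(0.4215610790212341), 18)
```

Call:
step_arm(
  commands=[
    [[0,0.75,0,-0.01,0,0,0],[0,0.75,0,-0.01,0,0,0],[0,0.75,0,-0.01,0.01,0,0],[0,0.75,0,-0.01,0,0,0],[0,0.75,0,-0.01,0,0,0]],
  ],
)

```text
time_s: 11.95
position: [521.3, -243.7, 23.7]
ee_rot: [3.139, 0.526, 1.465]
force: [-0.2, -1.2, -1.2]
opening: 85.6
gripper_force: 0.0
```

Call:
step_arm(
  commands=[
    [[0,0.75,0,0,0.01,0,0],[0,0.75,0,0,0,0,0],[0,0.75,0,0,0,0,0],[0,0.75,0,-0.01,0,0,0],[0,0.75,0,0,0,0,0]],
  ],
)

```text
time_s: 12.45
position: [521.4, -244.7, 23.9]
ee_rot: [3.139, 0.002, 1.465]
force: [-0.3, -0.6, -0.4]
opening: 85.6
gripper_force: 0.0
```

Call:
step_arm(
  commands=[
    [[0,0.75,0,-0.01,0,0,0],[0,0.75,0,-0.01,0,0,0],[0,0.75,0,0,0,0,0],[0,0.75,0,-0.01,0,0,0],[0,0.75,0,0,0,0,0]],
  ],
)

```text
time_s: 12.95
position: [521.0, -246.4, 23.3]
ee_rot: [3.14, -0.521, 1.465]
force: [-0.8, -1.1, -0.2]
opening: 85.5
gripper_force: 0.0
```

Call:
step_arm(
  commands=[
    [[0,0.75,0,-0.01,0,0,0],[0,0.75,0,-0.01,0,0,0],[0,0.75,0,0,0,0,0],[0,0.75,0,-0.01,0,0,0],[0,0.75,0,0,0,0,0]],
  ],
)

```text
time_s: 13.45
position: [520.7, -247.5, 21.8]
ee_rot: [3.141, -1.044, 1.465]
force: [-0.1, 1.1, -0.9]
opening: 85.4
gripper_force: 0.0
```

```bash
python3 - <<'E'
from plan import *; from h import rows,imaging
import cv2
s=ctrl.state(); print(s['position'],s['ee_rot'],s['q'].round(2),s['force'])
W=T([522,-245.4,22],tool(d(-6.1),d(60))); rows(cur(),W,1)
w=imaging.snapshot("wrist"); cv2.imwrite("pics/w_st2.png",w)
E
```

```text
[ 520.65837534 -247.47827478   21.84636503] [ 3.14066035 -1.0444022   1.46515816] [ 0.88  0.95 -0.16  1.51 -0.65  1.47  0.98] [-0.08586446  1.10365441 -0.89629324]
1 rows of [0.002, 0.02, 0.003, 0.031, 0.028, 0.046] need>=0.1
```

View pics/w_st2.png

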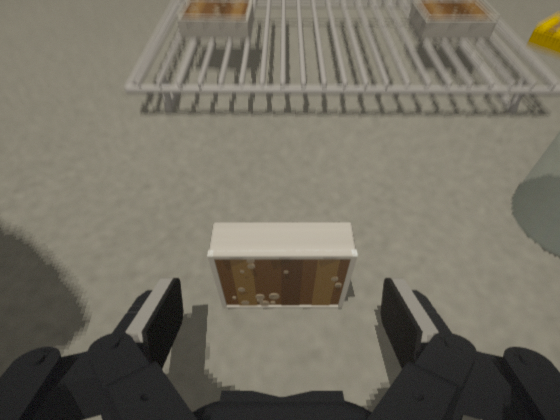

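Wrist view: the slab stands face toward the gripper, top front edge (209,254)–(355,254), top back edge (213,223)–(351,223), centred between the pads. The rack beyond is parallel to it.

```bash
python3 - <<'E'
from plan import *; from h import px2w,imaging
c=imaging.calibration("wrist")
print(px2w(c,[(209,254),(355,254),(213,223),(351,223)],48).round(1)); print(px2w(c,[(227,306),(342,306)],0).round(1))
R=cur(); print("tcp",R[:3,3])
# rack wire ends row, near edge line
print("rack -y edge",px2w(c,[(130,88),(555,92)],26).round(0))
E
```

```text
[[ 489.4 -252.5   48. ]
 [ 545.6 -258.9   48. ]
 [ 490.7 -237.    48. ]
 [ 547.8 -243.6   48. ]]
[[ 490.6 -250.8    0. ]
 [ 547.  -257.2    0. ]]
tcp [ 518.3740235  -248.87134937   17.41822273]
rack -y edge [[ 423.  -81.   26.]
 [ 732. -123.   26.]]
```

Call:
step_arm(
  commands=[
    [[0,0,0,0,0,0,0],[0,0,0,0,0,0,0],[0,0,0,0,0,0,0],[0,0,0,0,0,0,0],[0,0,0,0,0,0,0]],
  ],
)

```text
time_s: 14.0
position: [521.8, -245.9, 23.1]
ee_rot: [3.137, -1.04, 1.471]
force: [-0.2, -0.8, -0.5]
opening: 85.8
gripper_force: 0.0
```

```bash
python3 - <<'E'
from plan import *; from h import rows
s=ctrl.state(); print(s['position'],s['ee_rot'],s['q'].round(2),s['force'],s['dq'].round(3))
X=fk(s['q'],SG,PP); print(X[0])
for z in (22,): rows(cur(),T([519,-251,z],tool(d(-6.3),d(60))),5)
E
```

```text
[ 521.83157338 -245.86078453   23.11896472] [ 3.13721562 -1.04010215  1.47061888] [ 0.87  0.95 -0.16  1.51 -0.65  1.46  0.98] [-0.15112377 -0.77715069 -0.45498549] [ 0.005  0.01   0.003 -0.001 -0.     0.001  0.   ]
[ 525.86211399 -233.76924032   29.24073898]
5 rows of [-0.006, 0.01, 0.007, -0.018, -0.011, -0.021] need>=0.1
```

```bash
python3 - <<'E'
from plan import *; from h import px2w,imaging
import cv2
s=ctrl.state(); c=imaging.calibration("wrist"); w=imaging.snapshot("wrist"); c2=imaging.calibration("wrist")
print(s['position'],ctrl.state()['position'])
g=cv2.GaussianBlur(cv2.cvtColor(w,cv2.COLOR_BGR2GRAY),(3,3),0).astype(int)
for x in(235,282,330):
    p=g[200:330,x]; gr=np.diff(p); i=np.argsort(-abs(gr))[:8]; print(x,sorted((int(k)+200,int(gr[k])) for k in i))
p=g[240,190:380]; gr=np.diff(p); i=np.argsort(-abs(gr))[:6]; print(sorted((int(k)+190,int(gr[k])) for k in i))
np.savez("w3.npz",**c)
E
```

```text
[ 521.83157338 -245.86078453   23.11896472] [ 521.69492343 -245.99389758   22.91128778]
235 [(226, 15), (259, -15), (260, -26), (261, -25), (262, -17), (307, 18), (308, 37), (309, 28)]
282 [(260, -23), (261, -27), (262, -22), (263, -21), (264, -18), (274, 18), (308, 28), (309, 44)]
330 [(226, 16), (227, 15), (260, -24), (261, -27), (262, -18), (263, -15), (308, 35), (309, 35)]
[(208, 15), (209, 15), (210, 8), (349, -15), (350, -19), (351, -7)]
```

```bash
python3 - <<'E'
from plan import *; from h import px2w,rows
c=dict(np.load("w3.npz"))
print(px2w(c,[(209,241),(350,241),(281,226),(281,257)],48).round(1)); print(px2w(c,[(281,310)],0).round(1))
E
```

```text
[[ 491.5 -239.1   48. ]
 [ 550.3 -245.1   48. ]
 [ 522.3 -234.2   48. ]
 [ 520.7 -250.    48. ]]
[[ 520.7 -250.4    0. ]]
```

Slab centre is (521,−242), which agrees with dead reckoning. The TCP is where I want it, so I close.

Call:
step_arm(
  commands=[
    [[0,0,0,0,0,0,0.1],[0,0,0,0,0,0,0.2],[0,0,0,0,0,0,0.27],[0,0,0,0,0,0,0.35],[0,0,0,0,0,0,1]],
  ],
  squeeze=40,
)

```text
time_s: 14.55
position: [521.3, -246.7, 22.5]
ee_rot: [3.139, -1.042, 1.467]
force: [-0.7, -1.4, 2.0]
opening: 57.0
gripper_force: 41.9
```

Call:
step_arm(
  commands=[
    [[0,0,0,0,0,0,1],[0,0,0,0,0,0,1],[0,0,0,0,0,0,1],[0,0,0,0,0,0,1],[0,0,0,0,0,0,1]],
  ],
)

```text
time_s: 15.05
position: [521.3, -246.5, 22.5]
ee_rot: [3.139, -1.042, 1.468]
force: [-0.4, -2.5, 3.6]
opening: 57.7
gripper_force: 42.2
```

```bash
python3 - <<'E'
from plan import *; from h import rows
s=ctrl.state(); print(s['position'],s['ee_rot'],s['q'].round(2),s['force'],s['opening'],s['gripper_force'])
A=cur(); np.save("A2.npy",A)
u=np.array([np.cos(d(-6.1)),np.sin(d(-6.1)),0]); sz=np.array([u[1],-u[0],0])   # slab z (face) now towards -y
SL2=T([521,-242.3,24],np.c_[u,np.cross(sz,u),sz]); REL=np.linalg.inv(A)@SL2; np.save("REL2.npy",REL)
tl=-np.arcsin(Ro.from_matrix(A[:3,:3]).as_euler('xyz')[1]*0)-s['ee_rot'][1]
B=A.copy();B[2,3]+=100
print("tilt",tl)
def lay(x,y,z,psi,tilt): R=tool(d(psi),tilt); return T(np.array([x,y,z])-R@REL[:3,3],R)
rk=(594,-2)
W1=lay(*rk,150,-6.3,tl);W2=lay(*rk,140,-6.3,tl-np.pi/2);print((W2@REL).round(3))
rows(A,B,5);rows(B,W1,10);rows(W1,W2,15); print(W1[:3,3],W2[:3,3])
print(run(s['q'],[B,W1,W2],True))
E
```

```text
[ 521.3388878  -246.45041586   22.47949302] [ 3.13925348 -1.04179352  1.46758392] [ 0.87  0.95 -0.16  1.51 -0.65  1.46  0.98] [-0.37068925 -2.52738202  3.63211636] 57.72691946829349 42.246787548065186
tilt 1.0417935245162284
[[ 9.94e-01  1.11e-01 -1.00e-03  5.94e+02]
 [-1.11e-01  9.94e-01  0.00e+00 -2.00e+00]
 [ 1.00e-03 -0.00e+00  1.00e+00  1.40e+02]
 [ 0.00e+00  0.00e+00  0.00e+00  1.00e+00]]
5 rows of [0.0, -0.0, -0.0, 0.432, 0.001, -0.252] need>=2.5
10 rows of [-0.002, -0.0, 0.002, 0.367, 0.117, 0.5] need>=6.3
15 rows of [0.0, -0.75, 0.0, 0.002, -0.0, 0.009] need>=11.2
[594.31749306  -6.15177519 148.47858646] [594.59955951  -3.59684923 144.09186255]
3 0.0 0.37 [ 0.84  0.83 -0.1   1.46 -0.66  1.63  0.88]
8 0.0 0.44 [ 0.49  0.66 -0.09  1.74 -0.92  1.37  0.79]
13 0.0 0.76 [-0.66  0.54  0.45  1.7   0.31  1.13 -0.51]
(np.float64(0.02589025881167439), np.float64(0.36666079645465377), 24)
```

Call:
step_arm(
  commands=[
    [[0,0,0,0.2,0,-0.12,1],[0,0,0,0.43,0,-0.25,1],[0,0,0,0.5,0,-0.3,1],[0,0,0,0.5,0,-0.29,1],[0,0,0,0.53,0,-0.3,1]],
  ],
)

```text
time_s: 15.55
position: [521.3, -245.8, 123.8]
ee_rot: [3.139, -1.041, 1.468]
force: [0.4, 0.1, -1.0]
opening: 57.2
gripper_force: 42.6
```

Call:
step_arm(
  commands=[
    [[0,0,0,0.37,0.12,0.5,1],[0,0,0,0.37,0.12,0.5,1],[0,0,0,0.37,0.12,0.5,1],[0,0,0,0.37,0.12,0.5,1],[0,0,0,0.37,0.12,0.5,1]],
  ],
)

```text
time_s: 16.05
position: [558.4, -124.4, 136.6]
ee_rot: [3.138, -1.04, 1.469]
force: [0.6, 0.1, -1.4]
opening: 57.7
gripper_force: 42.6
```

Call:
step_arm(
  commands=[
    [[0,0,0,0.37,0.12,0.5,1],[0,0,0,0.37,0.12,0.5,1],[0,0,0,0.37,0.12,0.5,1],[0,0,0,0.37,0.12,0.5,1],[0,0,0,0.37,0.12,0.5,1]],
  ],
)

```text
time_s: 16.55
position: [595.4, -3.4, 149.5]
ee_rot: [3.139, -1.041, 1.468]
force: [0.1, 0.1, -0.5]
opening: 57.2
gripper_force: 42.6
```

Call:
step_arm(
  commands=[
    [[0,-0.75,0,0,0,0.01,1],[0,-0.75,0,0,0,0.01,1],[0,-0.75,0,0,0,0.01,1],[0,-0.75,0,0,0,0.01,1],[0,-0.75,0,0,0,0.01,1]],
  ],
)

```text
time_s: 17.05
position: [595.3, -2.8, 148.4]
ee_rot: [3.139, -0.515, 1.467]
force: [-0.6, 0.1, -1.8]
opening: 57.3
gripper_force: 42.9
```

Call:
step_arm(
  commands=[
    [[0,-0.75,0,0,0,0.01,1],[0,-0.75,0,0,0,0.01,1],[0,-0.75,0,0,0,0.01,1],[0,-0.75,0,0,0,0.01,1],[0,-0.75,0,0,0,0.01,1]],
  ],
)

```text
time_s: 17.55
position: [595.1, -1.4, 146.5]
ee_rot: [3.139, 0.008, 1.466]
force: [0.1, 0.8, -1.4]
opening: 57.1
gripper_force: 42.8
```

Call:
step_arm(
  commands=[
    [[0,-0.75,0,0,0,0.01,1],[0,-0.75,0,0,0,0.01,1],[0,-0.75,0,0,0,0.01,1],[0,-0.75,0,0,0,0.01,1],[0,-0.75,0,0,0,0.01,1]],
  ],
)

```text
time_s: 18.05
position: [594.9, -1.1, 144.0]
ee_rot: [3.139, 0.531, 1.466]
force: [-0.4, 0.6, -1.5]
opening: 57.5
gripper_force: 42.7
```

Call:
step_arm(
  commands=[
    [[0,0,0,0,0,0,1],[0,0,0,0,0,0,1],[0,0,0,0,0,0,1],[0,0,0,0,0,0,1],[0,0,0,0,0,0,1]],
  ],
)

```text
time_s: 18.55
position: [595.1, -5.0, 144.5]
ee_rot: [3.139, 0.528, 1.462]
force: [-0.2, -0.3, -1.5]
opening: 57.2
gripper_force: 42.8
```

```bash
python3 - <<'E'
from plan import *; from h import rows,imaging
import cv2
s=ctrl.state(); print(s['position'],s['ee_rot'],s['q'].round(2),s['force'],s['opening'],s['gripper_force'])
REL=np.load("REL2.npy"); print((cur()@REL).round(3))
np.savez("w4.npz",**imaging.calibration("wrist"))
for n in("wrist","side","scene"): cv2.imwrite(f"pics/{n}_pl.png",imaging.snapshot(n))
E
```

```text
[595.12436226  -5.03401985 144.50604483] [3.13927138 0.52839561 1.46171062] [-0.41  0.5   0.1   1.71  0.46  1.21 -0.65] [-0.20872947 -0.28562139 -1.53043466] 57.241097472500165 42.764899134635925
[[ 9.94000e-01  1.09000e-01 -3.00000e-03  5.94530e+02]
 [-1.09000e-01  9.94000e-01 -0.00000e+00 -3.43700e+00]
 [ 3.00000e-03  1.00000e-03  1.00000e+00  1.40414e+02]
 [ 0.00000e+00  0.00000e+00  0.00000e+00  1.00000e+00]]
```

```bash
python3 - <<'E'
from plan import *; from h import rows
s=ctrl.state(); REL=np.load("REL2.npy"); A=cur(); print((A@REL)[:3,3])
R=tool(d(-6.3),d(60)*0+1.0418-np.pi/2)
L=lambda z:T(np.array([594,-2,z])-R@REL[:3,3],R)
rows(A,L(46),5); rows(L(46),L(41),5); print(run(s['q'],[L(46),L(39)]))
E
```

```text
[594.53028065  -2.55079224 140.03080478]
5 rows of [0.004, -0.0, 0.003, 0.239, -0.003, 0.405] need>=2.4
5 rows of [-0.0, -0.0, -0.0, 0.013, 0.0, 0.022] need>=0.1
(np.float64(0.022505040847732968), np.float64(0.7121449527096821), 4)
```

Call:
step_arm(
  commands=[
    [[0,0,0,0.2,0,0.34,1],[0,0,0,0.3,0,0.51,1],[0,0,0,0.25,0,0.42,1],[0,0,0,0.15,0,0.25,1],[0,0,0,0.1,0,0.17,1]],
  ],
)

```text
time_s: 19.2
position: [594.5, -3.3, 63.6]
ee_rot: [-3.14, 0.53, 1.466]
force: [-0.9, 0.5, -1.5]
opening: 57.4
gripper_force: 42.9
```

Call:
step_arm(
  commands=[
    [[0,0,0,0.1,0,0.17,1],[0,0,0,0.05,0,0.1,1],[0,0,0,0.03,0,0.05,1],[0,0,0,0,0,0,1],[0,0,0,0,0,0,1]],
  ],
)

```text
time_s: 19.7
position: [595.6, -3.4, 51.1]
ee_rot: [3.139, 0.529, 1.465]
force: [0.3, 0.1, -0.7]
opening: 57.3
gripper_force: 42.9
```

```bash
python3 - <<'E'
from plan import *; from h import rows,imaging
import cv2
s=ctrl.state(); REL=np.load("REL2.npy"); A=cur(); print((A@REL).round(3),s['force'],s['position'])
np.savez("w5.npz",**imaging.calibration("wrist"))
w=imaging.snapshot("wrist"); cv2.imwrite("pics/w5.png",w); sd=imaging.snapshot("side"); sc=imaging.snapshot("scene"); cv2.imwrite("pics/sd5.png",sd);cv2.imwrite("pics/sc5.png",sc)
a=cv2.resize(w,(560,420)); b=cv2.resize(sd[190:290,190:350],(240,150),interpolation=cv2.INTER_CUBIC); c=cv2.resize(sc[170:275,215:360],(240,174),interpolation=cv2.INTER_CUBIC)
cv2.imwrite("pics/final.png",np.hstack([a,np.vstack([b,c,np.zeros((96,240,3),np.uint8)])]))
E
```

```text
[[ 9.94000e-01  1.06000e-01 -3.00000e-03  5.94999e+02]
 [-1.06000e-01  9.94000e-01  0.00000e+00 -1.80100e+00]
 [ 3.00000e-03  0.00000e+00  1.00000e+00  4.69690e+01]
 [ 0.00000e+00  0.00000e+00  0.00000e+00  1.00000e+00]] [ 0.27140042  0.09984958 -0.72593167] [595.59852899  -3.39459894  51.06196861]
```

View pics/final.png

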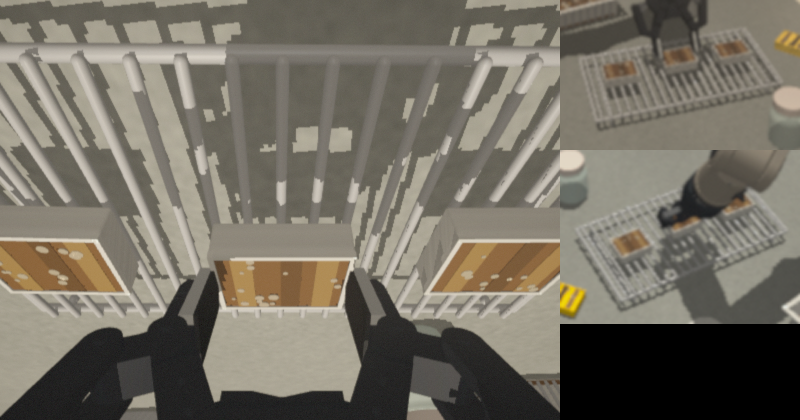

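Right panel: the slab is over the middle place between its neighbours, face up. Left panel: slab face corners (215,260), (353,260), (343,310), (221,310); neighbours' inner corners are (97,241)/(130,294) on the left and (462,239)/(426,294) on the right. I compute the residual offset from these.

```bash
python3 - <<'E'
from plan import *; from h import px2w,rows
c=dict(np.load("w5.npz"))
n=px2w(c,[(97,241),(130,294),(462,239),(426,294)],48)[:,:2]; print(n.round(1))
s=px2w(c,[(215,260),(221,310),(353,260),(343,310)],56)[:,:2]; print(s.round(1))
print("neigh mid",n.mean(0),"slab",s.mean(0)); u=n[2:].mean(0)-n[:2].mean(0); v=s[2:].mean(0)-s[:2].mean(0)
print("dirs",np.degrees(np.arctan2(u[1],u[0])),np.degrees(np.arctan2(v[1],v[0])),np.hypot(*u),np.hypot(*v))
# rack +y edge outer bar (wires' height ~ 26)
e=px2w(c,[(5,53),(540,56)],28)[:,:2]; print("bar",e.round(1),np.degrees(np.arctan2(*(e[1]-e[0])[::-1])))
E
```

```text
[[521.7  29.3]
 [515.4 -16.6]
 [671.9  14.3]
 [667.  -33.3]]
[[570.8  21.9]
 [562.4 -23.3]
 [626.2  15.8]
 [623.4 -30.1]]
neigh mid [594.00210662  -1.58966907] slab [595.69241327  -3.93757249]
dirs -6.003944519082494 -6.297573450266226 151.7031152851067 58.61856385126131
bar [[521.8  98.6]
 [683.5  80.4]] -6.425903463957537
```

Call:
step_arm(
  commands=[
    [[0,0,0,0.043,-0.03,-0.025,1],[0,0,0,0.025,0,0.043,1],[0,0,0,0.025,0,0.043,1],[0,0,0,0.013,0,0.022,1],[0,0,0,0,0,0,1]],
  ],
)

```text
time_s: 20.35
position: [594.0, -1.4, 45.3]
ee_rot: [3.141, 0.53, 1.465]
force: [-0.1, -0.4, -2.3]
opening: 57.0
gripper_force: 42.9
```

Call:
step_arm(
  commands=[
    [[0,0,0,0.013,0,0.022,1],[0,0,0,0,0,0,1],[0,0,0,0.013,0,0.022,1],[0,0,0,0,0,0,1],[0,0,0,0,0,0,1]],
  ],
)

```text
time_s: 20.85
position: [594.4, -1.3, 43.8]
ee_rot: [3.14, 0.529, 1.465]
force: [-1.5, 0.2, 0.8]
opening: 57.1
gripper_force: 43.5
```

Call:
step_arm(
  commands=[
    [[0,0,0,0.008,0,0.013,1],[0,0,0,0,0,0,1],[0,0,0,0,0,0,1],[0,0,0,0,0,0,1],[0,0,0,0,0,0,1]],
  ],
)

```text
time_s: 21.35
position: [594.4, -1.3, 43.8]
ee_rot: [3.14, 0.53, 1.465]
force: [-1.0, 1.1, 5.0]
opening: 56.9
gripper_force: 44.2
```

Contact at about 6 N, well under 40 N. Release and back out along the fingers.

Call:
step_arm(
  commands=[
    [[0,0,0,0,0,0,0.3],[0,0,0,0,0,0,0.25],[0,0,0,0,0,0,0.2],[0,0,0,0,0,0,0.1],[0,0,0,0,0,0,0.1]],
  ],
)

```text
time_s: 21.85
position: [594.2, -1.4, 42.8]
ee_rot: [3.141, 0.529, 1.465]
force: [-1.0, -0.1, 0.6]
opening: 76.9
gripper_force: 0.0
```

Call:
step_arm(
  commands=[
    [[0,0,0,0,0,-0.1,0.1],[0,0,0,0,0,-0.3,0.1],[0,0,0,0,0,-0.5,0.1],[0,0,0,0,0,-0.6,0.1],[0,0,0,0,0,-0.6,0.1]],
  ],
)

```text
time_s: 22.35
position: [598.8, 41.9, 117.0]
ee_rot: [3.14, 0.529, 1.465]
force: [0.4, 0.3, -0.4]
opening: 76.8
gripper_force: 0.0
```

Call:
step_arm(
  commands=[
    [[0,0,0,0,0,-0.6,0.1],[0,0,0,0,0,-0.6,0.1],[0,0,0,0,0,-0.3,0.1],[0,0,0,0,0,0,0.1],[0,0,0,0,0,0,0.1]],
  ],
)

```text
time_s: 22.85
position: [601.4, 70.6, 166.9]
ee_rot: [3.141, 0.53, 1.465]
force: [-0.4, -0.2, -0.7]
opening: 76.8
gripper_force: 0.0
```

```bash
python3 - <<'E'
from plan import *; from h import px2w,imaging
import cv2
s=ctrl.state(); print(s['position'],s['ee_rot'],s['force'])
c=imaging.calibration("wrist"); w=imaging.snapshot("wrist"); cv2.imwrite("pics/wf.png",w)
h=cv2.cvtColor(w,cv2.COLOR_BGR2HSV); m=cv2.inRange(h,(5,90,60),(25,255,255)); m=cv2.morphologyEx(m,cv2.MORPH_CLOSE,np.ones((9,9)))
k,l,st,ce=cv2.connectedComponentsWithStats(m)
for i in range(1,k):
    if st[i,4]>800:
        cn,_=cv2.findContours((l==i).astype(np.uint8),cv2.RETR_EXTERNAL,cv2.CHAIN_APPROX_NONE)
        p=px2w(c,cn[0][:,0],48)[:,:2].astype(np.float32); r=cv2.minAreaRect(p); print(st[i][:4],[np.round(x,1) for x in r])
E
```

```text
[601.35797869  70.5891592  166.8800297 ] [3.14118377 0.52980115 1.46510644] [-0.35790934 -0.21204511 -0.68855094]
[528 112  32  70] [array([792.4,  23.9]), array([18.5, 73.2]), np.float64(24.9)]
[117 177  76  36] [array([489.5,  11.4]), array([41.8, 54.5]), np.float64(81.6)]
[248 179  69  34] [array([593.9,  -0.8]), array([40.4, 54.7]), np.float64(83.9)]
[370 179  77  34] [array([697.5, -11.9]), array([40.4, 54.5]), np.float64(83.9)]
```

The slab is at (593.9, −0.8). The midpoint of its neighbours is (593.5, −0.3), all three have the same angle, and its apparent size at 48 mm height matches theirs, so it lies flat. I hand the job in.

```bash
python3 -c "
from bench import ctrl
print(ctrl.close_job())"
```

```text
the job is handed in; nothing more can be done
None
```

The slab is turned over and lies sediment face up in the middle place, measured within about 1 mm of the midpoint between its neighbours and parallel to them; the job is handed in at about 23 s, but no verdict came back.

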